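# Clamp a sample tube in the dressing cradle

### The arm

A 7-joint arm with a two-finger parallel gripper is mounted at the origin on the work surface; the furniture and walls round the work are solid. World frame = base frame: x ahead of the robot, y to its left, z up, the work surface at z = 0. Lengths are in m, angles in rad, forces in N, time in s.
With the tool pointing down it reaches from about 0.425 to 0.925 m from the base axis. Payload 6.8 kg.
Tool frame: the origin (TCP) lies on the front face of the gripper's body, between the roots of the fingers; the fingertips stand 73 mm ahead of it and the grasp point (between the pads) lies 54 mm ahead of it (env.nose_length is the distance from the TCP to the fingertips, in m); z points along the fingers, y is the line along which they close (so a half turn about z gives the same grasp; the last joint's range is limited). The gripper opens to 85 mm and grips with 20 to 120 N. Pads are 22 mm wide; open, the fingers measure 114 mm over their backs; the gripper's body (76 mm by 85 mm) begins 54 mm behind the grasp point. The pads swing forward as they close: fully open they stand 13 mm farther back than shut.
Start: joints at [1.043, 0.477, 0.022, 1.555, -0.011, 1.109, -0.083], TCP at [0.275, -0.616, 0.304] pointing down, gripper open.
Joint ranges: [-2.96, 2.96], [-0.34, 2.1], [-1.41, 1.46], [0.24, 2.44], [-1.37, 4.51], [0.17, 1.92], [-2.96, 2.96]. Speed limits (rad/s): [2.39, 2.39, 3.14, 3.14, 3.14, 3.14, 3.14].

### API

Orientations are given as a unit quaternion [w, x, y, z].
In Python, from cell import env, kin, camera, calibration, job gives the robot as it stands. The module is installed in compiled form; this text tells all that it offers. Calls block until the motion is done:
- env.reach(position, orientation): joint-space move of the TCP to a pose.
- env.movel(position, velocity=0.15, rot=None, stop_force=None): straight line of the TCP; rot=None keeps the orientation; velocity is the mean speed in m/s. With stop_force (N) it stops when the force on the tool has changed by that much, and returns True; else False.
- env.goto_joints(angles): joint-space move.
- env.grip(opening, f_grip=None): finger opening in m; f_grip is the grip in N (None keeps the last); returns when the fingers have stopped.
- env.dwell(seconds).
- kin.inverse_kinematics(position, orientation): joint angles nearest the present ones, or None.
- env.get_state(): the state.
- camera(name): name is "side" or "top"; returns (picture, depth): 384x512x3 uint8, blue, green, red; 384x512 float32, m along the optical axis (not along the pixel's ray), 0 where there is no reading.
- calibration(name): a dict with "fx", "fy", "cx", "cy" (pixels), "rvec" (rotation vector, rad) and "tvec" (3), from world to camera coordinates, as OpenCV has them. Camera axes: x right, y down, z forward; pixel columns grow to the right and rows downward; lengths in m; the calibration is good to about 2 mm. A picture is of the moment at which its call begins. calibration takes no time and is no camera call.
A pose or a line that the arm cannot do raises env.PlanningError and nothing moves.
- job.job_done(): hands the job in; it is judged then, once.
The state is a dict: "time": time; "qpos": joint angles; "joint_velocities": joint speeds; "joint_torque": joint torques, N m; "tcp_pos": TCP position; "orientation": TCP orientation; "force": force on the tool from outside, world axes, zero at the start; "torque": the same for the moment, N m; "opening": finger opening in m; "gripper_force": force on a finger pad.
Only numpy, scipy, OpenCV 4.12 (cv2) and the standard library are available. Lean on these libraries where they do the work, as an engineer would, in place of code of your own. Each camera call takes 0.05 s, during which the arm holds its last target. There are 200 camera calls.

### The job

Clamp the longer of the two steel sample tubes in the cradle so that its edge can be dressed: lift it from the wooden rest, lay it on the two guide rods and slide it gently into the recess of the end plate until it is fully home. Then squeeze the carriage's release lever against its fixed grip, slide the carriage up with the lever held until the sprung nose bears on the tube, let the lever go and ease the carriage on until the pawl drops fully into a notch, without forcing the pawl or crushing the nose hard onto the tube. Leave the shorter tube on its rest, and let everything go.

Things in the scene. Friction and masses are not known exactly. Their poses are not given: they have to be found in the camera images.
- cradle: Grey base plate 100 x 316 x 10 mm fixed to the table, long along its y; origin on the table under its middle, z up. Two guide rods 12 mm thick run along y at x = -17 and 17 mm, axes at z = 36 mm; a 50 mm tube on both has its axis at x = 0, z = 62 mm. At the +y end stands the aluminium end plate (y 138 to 152 mm, 84 mm wide, top at z = 96 mm); rear block y -154 to -138 mm, 52 mm high.
- seat (a point): Centre of the floor of the end plate's round recess: cradle x = 0, y = 144 mm, z = 62 mm, axes as the cradle's. The recess is 53 mm wide and 6 mm deep and opens toward the cradle's -y. The long tube is fully home when its end touches this floor: its middle is then 50 mm toward -y from here (cradle y = 94 mm), its free end at cradle y = 44 mm.
- tube_long: The longer steel tube, 50 mm outside diameter, 100 mm long, about 0.12 kg; origin in its middle on its axis, axis along its y.
- tube_short: The shorter steel tube, 50 mm outside diameter, 70 mm long; origin in its middle on its axis, axis along its y.
- rest: Low wooden rest fixed to the table, 76 x 240 mm; on its two dowels, which run along its y, both tubes lie end to end, in either order, axes 46 mm above the table. End boards 46 mm high. Origin on the table under its middle.
- carriage (a joint): Carriage along the rods, 0 to 0.100 m, growing toward the end plate (cradle +y). At value q its middle is at cradle y = q - 0.096 and the face of its free nose at y = q - 0.030, so the nose first touches the fully home tube at q = 0.074. With the pawl lifted it slides with about 7 N of friction; with the pawl in a notch it is locked both ways.
- lever (a joint): Release lever, 0 (let go, pawl fully in a notch) to 0.20 rad (fully squeezed, pawl clear of the notched bar). About 0.14 means that the pawl rides on top of a tooth and the carriage is not locked. Its spring needs about 2 N at the height of grip to begin with, 4 N when fully squeezed.
- nose (a joint): Compression of the carriage's sprung nose, a 48 mm rubber-faced disc toward the tube, on the tube's axis: 0 (free) to 0.023 m (bottomed; harder pushing then crushes). It begins to give at 2.5 N, and takes 0.2 N more per mm.
- grip (a point): Pinch point on the carriage, 112 mm above the table, 9 mm toward cradle -y from its middle; pinch along the cradle's y. Two black-sleeved plates 26 mm wide, sleeves z 85 to 129 mm: the upright fixed grip (-y side, outer face 13 mm from here) and the lever (+y side, outer face 13 mm from here squeezed, 30 to 33 mm let go). The fixed grip alone can push the carriage toward +y.
- pawl: Pawl 12 x 5.5 x 15 mm on the lever's arm, 36 mm ahead of the carriage's middle; origin at its lower tip, z = 20 mm when in a notch. Below it lies a notched bar (teeth 8 mm thick every 16 mm, 6.5 mm deep), screwed down through slots: where its notches lie differs each time and is not measured. Let go between notches, it rides on a tooth until eased on (10 to 15 N). Loads over 15 N harm it.

How it is judged:
On the way, in this order (a step that is already met when the one before it is completed fails the run):
1. the longer tube lies on the guide rods with its end in the recess of the end plate, the carriage still back (y of tube_long in the frame of cradle between 0.089 and 0.096 m and z of tube_long in the frame of cradle between 0.059 and 0.065 m and angle between the y axis of tube_long and the y axis of cradle, either way round below 0.05 rad and value of joint nose below 0.001 m), for 0.2 s.
2. the carriage is brought up with its lever held squeezed until its nose bears on the tube (value of joint lever above 0.15 rad and value of joint nose above 0.0005 m and contact force between nose and tube_long above 0.8 N), for 0.1 s.
At the end, for the whole second after the job is handed in: Longer tube on the rods, fully home in the end plate (within 2.5 mm; axis within 3 mm, 0.05 rad); carriage locked, pawl fully in a notch (lever below 0.05 rad); nose compressed 1 to 22 mm on the tube; all at rest; shorter tube within 20 mm of its place (y of tube_long in the frame of cradle between 0.0915 and 0.096 m and x of tube_long in the frame of cradle between -0.003 and 0.003 m and z of tube_long in the frame of cradle between 0.059 and 0.065 m and angle between the y axis of tube_long and the y axis of cradle, either way round below 0.05 rad and value of joint lever below 0.05 rad and value of joint nose between 0.001 and 0.022 m and linear speed of tube_long below 0.01 m/s and distance of tube_short from where it was at the start of the episode below 0.02 m); the robot touches nothing.
It fails at once if the pawl is forced against the notched bar (more than 15 N) (contact force between pawl and anything else above 15 N).
It fails at once if the nose is crushed onto the tube (more than 20 N) (contact force between nose and tube_long above 20 N).
It fails at once if the shorter tube is taken from its place (distance of tube_short from where it was at the start of the episode above 0.02 m).
It also fails if it takes over 64 s, if anything falls off the work surface, if the arm or the gripper's body presses on something with over 40 N, if the wrist force passes 120 N, or if a joint passes its speed limit or range.

## Working session

There is one attempt and no reset: what is moved stays moved. The work goes in short steps, each a Python script; the robot and the scene stay as the last script left them, time stands still between calls to the robot, and variables do not carry over. Pictures are saved under pics/ and viewed, at most 10 in all, crops included, and the job is handed in when it is done.

```bash
mkdir -p pics
cat > h.py <<'E'
from cell import env, kin, camera, calibration, job
import numpy as np, cv2
from scipy.spatial.transform import Rotation as R
def cal(n):
    c=calibration(n); K=np.array([[c['fx'],0,c['cx']],[0,c['fy'],c['cy']],[0,0,1]]); r=cv2.Rodrigues(np.array(c['rvec'],float))[0]; return K,r,np.array(c['tvec'],float).ravel()
def cloud(n,d):
    K,r,t=cal(n); v,u=np.mgrid[:384,:512]; p=np.stack([(u-K[0,2])/K[0,0]*d,(v-K[1,2])/K[1,1]*d,d],-1)
    P=(p-t)@r; P[d==0]=np.nan; return P
E
python3 - <<'E'
from h import *
for n in('side','top'):
    p,d=camera(n); np.savez(n+'0.npz',p=p,d=d); cv2.imwrite(f'pics/{n}0.png',cv2.resize(p,(800,600)))
    K,r,t=cal(n); print(n,K[0,0],-r.T@t)
s=env.get_state(); print(s['time'],s['tcp_pos'],s['orientation'],s['opening'])
E
```

```text
side 495.0380509262772 [-0.24541475  1.22297119  0.66809155]
top 388.13180805367045 [0.24231596 0.00565984 0.95356767]
0.1 [ 0.27495546 -0.616014    0.30300743] [-7.85159079e-04  9.78045625e-01  2.08389262e-01 -2.31911288e-04] 0.08536286526294322
```

View pics/top0.png

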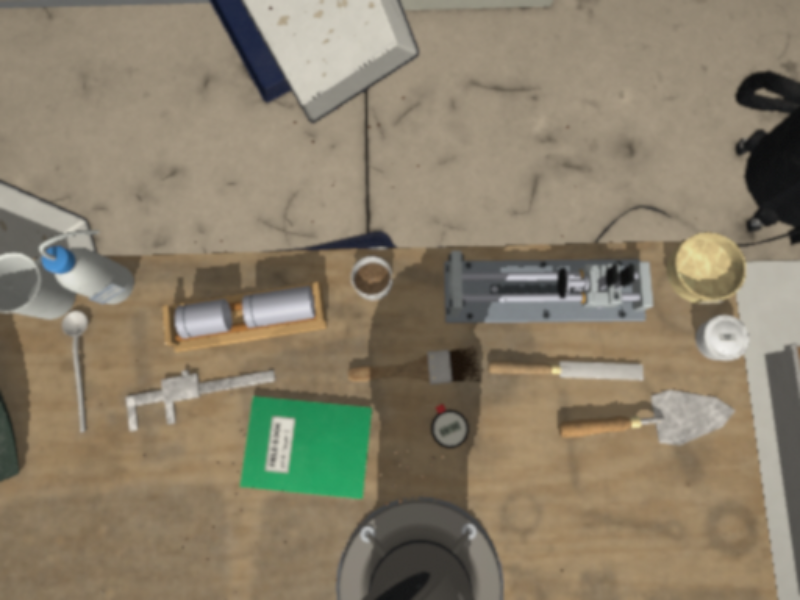

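View pics/side0.png

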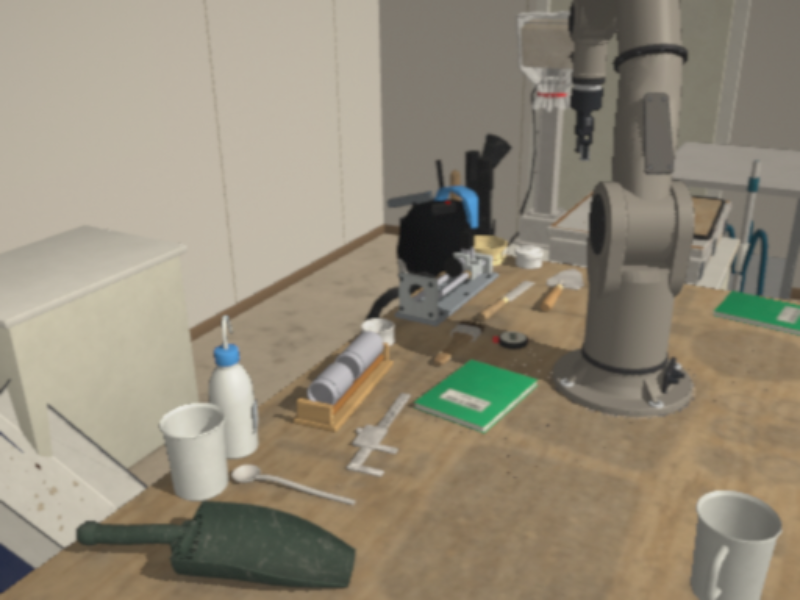

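The top view (800x600 scale) shows the rest at left: short tube around (203,318), long tube around (280,307). The cradle is at right, with the end plate at (455,287) and the carriage at (610,285), so cradle +y is roughly world +y. The side view agrees.

Run:
```python
from h import *
f=np.load('top0.npz'); p,d=f['p'],f['d']; P=cloud('top',d)
s=.64
def box(u0,u1,v0,v1):
    m=np.zeros(d.shape,bool); m[int(v0*s):int(v1*s),int(u0*s):int(u1*s)]=1; return m
Z=P[...,2]
tab=Z[box(330,480,320,345)]; print('table z',np.nanmedian(tab))
def rect(m,name):
    q=P[m][:,:2]; (c,w,a)=cv2.minAreaRect((q*1000).astype(np.float32)); print(name,len(q),np.round(c,1),np.round(w,1),round(a,2),'z',np.round(np.percentile(Z[m],[5,50,95]),4))
rect(box(160,330,275,355)&(Z>.015)&(Z<.085),'rest')
rect(box(160,236,275,355)&(Z>.055),'short')
rect(box(236,318,275,355)&(Z>.055),'long')
rect(box(440,660,245,330)&(Z>.005),'cradle all')
rect(box(440,660,245,330)&(Z>.005)&(Z<.016),'cradle base')
rect(box(440,480,245,330)&(Z>.08),'endplate')
rect(box(570,660,245,330)&(Z>.07),'carr')
rect(box(570,660,245,330)&(Z>.11),'grip')
a=cv2.resize(p[150:215,275:425],(800,347),interpolation=cv2.INTER_CUBIC);
b=cv2.resize(p[175:230,95:220],(800,352)[:2] if 0 else (560,246),interpolation=cv2.INTER_CUBIC)
o=np.zeros((596,800,3),np.uint8); o[:347]=a; o[350:,:560]=b; cv2.imwrite('pics/c1.png',o)
```

```text
table z 0.0007540120792272483
rest 2283 [399.9 255.7] [ 70.3 241.5] 6.51 z [0.0222 0.0626 0.072 ]
short 592 [393.3 312.9] [48. 71.] 7.08 z [0.0576 0.0677 0.0721]
long 832 [408.7 199.1] [ 47.5 100. ] 7.69 z [0.0574 0.068  0.0728]
cradle all 5237 [ 436.8 -224.4] [338.3 127.8] 86.88 z [0.0084 0.0208 0.0972]
cradle base 2485 [ 436.8 -224.4] [338.3 127.8] 86.88 z [0.0075 0.0107 0.0137]
endplate 273 [433.7 -67.4] [20.3 84.5] 88.65 z [0.0885 0.0961 0.0984]
carr 356 [ 429.5 -273.3] [82. 33.] 87.82 z [0.0721 0.0997 0.1301]
grip 141 [ 429.3 -298.6] [31.6 25.6] 89.57 z [0.1116 0.1274 0.1311]
```

View pics/c1.png

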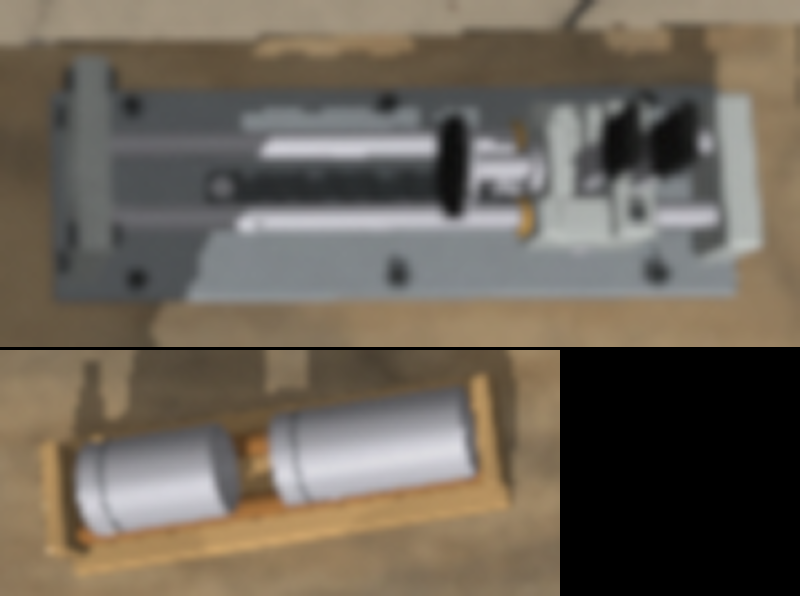

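The crop shows the base plate's front corners at about (55,300) and (735,297) and its back-left corner at (55,92). The long tube's ends are at about (275,455) and (475,435), with its right end near the end board.

Run:
```python
from h import *
K,r,t=cal('top'); C=-r.T@t
def back(x,y,z):
    u=275+(x+.5)/5.333-.5; v=150+(y+.5)/5.338-.5
    w=r.T@np.linalg.inv(K)@[u,v,1]; return (C+w*(z-C[2])/w[2])[:2]*1000
FL,FR,BL=[back(*a,.010) for a in((55,300),(735,297),(55,92))]; print(FL,FR,BL)
print('len',np.linalg.norm(FL-FR),np.linalg.norm(FL-BL))
y=(FL-FR)/np.linalg.norm(FL-FR); x=np.array([y[1],-y[0]]); print('yaw deg',np.degrees(np.arctan2(-y[0],y[1])))
print('origin', (BL-50*x+FL+50*x)/2-158*y)
f=np.load('top0.npz'); d=f['d']; P=cloud('top',d); Z=P[...,2]
m=np.zeros(d.shape,bool); m[150:215,275:312]=1
q=P[m&(Z>.093)]*1000; c=q.mean(0); print('endplate top',len(q),c, np.ptp(q,axis=0), cv2.minAreaRect(q[:,:2].astype(np.float32)))
m[:]=0; m[150:215,275:430]=1
# base: plane z 10, back/front edges by column
b=m&(Z>.006)&(Z<.014); b=cv2.morphologyEx(b.astype(np.uint8),cv2.MORPH_OPEN,np.ones((3,3)))>0
lo=[];
for u in range(290,410,3):
    vs=np.where(b[:,u])[0]
    if len(vs): lo.append([*P[vs.max(),u,:2]*1000,*P[vs.min(),u,:2]*1000])
lo=np.array(lo); 
for k in(0,2):
    g=np.polyfit(lo[:,k+1],lo[:,k],1); e=lo[:,k]-np.polyval(g,lo[:,k+1]); ok=abs(e)<4; g=np.polyfit(lo[ok,k+1],lo[ok,k],1); print('edge slope deg',np.degrees(np.arctan(-g[0])),'x at y=-.22',np.polyval(g,-220),ok.sum())
# rods: z>.036&<.045
rr=P[m&(Z>.037)&(Z<.046)]*1000; print('rods',len(rr)); 
for lo_,hi in((405,432),(432,460)):
    s=rr[(rr[:,0]>lo_)&(rr[:,0]<hi)&(rr[:,1]<-95)&(rr[:,1]>-220)]
    if len(s)>5: g=np.polyfit(s[:,1],s[:,0],1); print(len(s),np.degrees(np.arctan(-g[0])),np.polyval(g,-160))
G=P[m&(Z>.12)]*1000; h=np.histogram(G[:,1],bins=np.arange(-330,-260,3)); print(h[0],h[1][:-1]); print(G[:,0].mean(),np.ptp(G[:,0]))
f=np.load('top0.npz')
m[:]=0; m[175:230,95:220]=1; T=P[m&(Z>.062)]*1000
g=np.polyfit(T[:,1],T[:,0],1); print('tubes yaw',np.degrees(np.arctan(-g[0])))
for a,b_ in((100,265),(265,400)):
    s=T[(T[:,1]>a)&(T[:,1]<b_)]; print(s.mean(0),s[:,1].min(),s[:,1].max(),s[:,2].max())
F=P[m&(Z<.045)&(Z>.004)]*1000; print('rest floor',np.histogram(F[:,2],bins=range(0,48,4)))
```

```text
[383.30847219 -53.50619328] [ 376.26312492 -366.49307174] [481.87018876 -57.31355913]
len 313.0661639429878 98.63522700856089
yaw deg -1.2895125393423965
origin [ 429.03364482 -213.36986196]
endplate top 237 [432.91544575 -67.78543552  96.37992237] [84.11238179 19.0394893   7.39229361] ((433.83612060546875, -67.7557144165039), (18.706235885620117, 84.12615203857422), 89.27558135986328)
edge slope deg -0.743410393992372 x at y=-.22 382.82485001504506 37
edge slope deg 47.78739740604023 x at y=-.22 475.702061609782 1
rods 865
249 -1.4021692412480096 413.89834290273967
252 -1.3689096453946674 448.33218950095335
[ 0  0  0  0  0  5 17 21 12  0  0  0  0  9 19 20  0  0  0  0  0  0  0] [-330 -327 -324 -321 -318 -315 -312 -309 -306 -303 -300 -297 -294 -291
 -288 -285 -282 -279 -276 -273 -270 -267 -264]
428.2122869414806 25.585751588167057
tubes yaw 7.148413316851232
[407.79754209 198.59982398  68.55504428] 148.27206507986352 249.06684249986859 75.7675188380551
[393.16950597 312.58676677  68.35414604] 276.2884824196007 348.1916303586619 74.21438620669144
rest floor (array([  0,  95, 390, 443,  37, 148, 186,  57,  35,  28,  48]), array([ 0,  4,  8, 12, 16, 20, 24, 28, 32, 36, 40, 44]))<stdin>:22: RankWarning: Polyfit may be poorly conditioned
```

```bash
cat >> h.py <<'E'
def quat(yaw_deg):  # tool down, tool y at world heading yaw_deg
    a=np.radians(yaw_deg); y=np.array([np.cos(a),np.sin(a),0]); z=np.array([0,0,-1.]); x=np.cross(y,z)
    q=R.from_matrix(np.stack([x,y,z],1)).as_quat(); return [q[3],q[0],q[1],q[2]]
O=np.array([.4298,-.2135]); CY=-1.4
def W(x,y,z):
    a=np.radians(CY); return [O[0]+x*np.cos(a)-y*np.sin(a), O[1]+x*np.sin(a)+y*np.cos(a), z]
def C(p):
    a=np.radians(CY); d=np.array(p[:2])-O; return np.round([d[0]*np.cos(a)+d[1]*np.sin(a), -d[0]*np.sin(a)+d[1]*np.cos(a), p[2]],4)
def st(m=''):
    s=env.get_state(); print(m,'t',round(s['time'],2),'C',C(s['tcp_pos']),'F',np.round(s['force'],1),'T',np.round(s['torque'],2),'op',round(s['opening'],4),'gf',np.round(s['gripper_force'],1)); return s
E
python3 - <<'E'
from h import *
s=env.get_state(); print(s['qpos'])
for n,p,ys in(('rest',[.4085,.199,.2],(7.3,187.3)),('cr',W(0,.08,.2),(-1.4,178.6)),('lev',W(0,-.09,.2),(88.6,-91.4))):
    for y in ys:
        j=kin.inverse_kinematics(p,quat(y)); print(n,y,None if j is None else np.round(j,2))
E
```

```text
[ 1.042891    0.47773728  0.02232649  1.5563568  -0.0114839   1.109264
 -0.08309116]
rest 7.3 [ 0.34  0.5  -1.13  2.11  0.58  0.89 -1.01]
rest 187.3 [ 0.37  0.52 -1.18  2.11  0.62  0.92  2.1 ]
cr -1.4 [ 0.55  0.29 -0.44  2.14  0.18  0.74 -0.04]
cr 178.6 [ 0.05  0.26  0.13  2.18 -0.05  0.71 -2.96]
lev 88.6 [ 1.    0.43 -0.62  1.98  0.33  0.83  1.74]
lev -91.4 [ 0.51  0.36 -0.01  2.01  0.01  0.77 -1.1 ]
```

Run:
```python
from h import *
env.goto_joints([-0.40,0.3,0.0,2.05,0.0,0.77,0.15])
s=st(); print(s['tcp_pos'],s['orientation'])
q=quat(7.3)
env.reach([.4085,.199,.19],q); print(np.round(env.get_state()['qpos'],2)); st()
r=env.movel([.4085,.199,.102],velocity=.08,stop_force=8); print(r); st()
env.grip(.03,f_grip=40); st('gripped')
p,d=camera('top'); cv2.imwrite('pics/g1.png',cv2.resize(p[160:250,90:230],(700,450),interpolation=cv2.INTER_CUBIC))
```

```text
t 2.88 C [0.0485 0.352  0.2183] F [ 0.8 -0.3  0.1] T [ 0.01 -0.03 -0.02] op 0.0853 gf 0.0
[0.4868367  0.13722767 0.21833317] [0.00680219 0.4892714  0.87206361 0.00850215]
[-0.62  0.28  0.04  2.17 -0.02  0.69 -0.44]
 t 3.51 C [-0.0305  0.4115  0.1903] F [0.4 0.  0.3] T [-0.02 -0.04 -0.01] op 0.085 gf 0.0
False
 t 4.76 C [-0.0311  0.412   0.1024] F [ 0.8 -0.1  0.3] T [ 0.02 -0.04 -0.03] op 0.0856 gf 0.0
gripped t 5.18 C [-0.0304  0.4121  0.1028] F [0.6 0.3 6. ] T [-0.2  -0.11 -0.02] op 0.0488 gf 40.5
```

Run:
```python
from h import *
env.movel([.4085,.199,.22],velocity=.1); st('lift')
q=quat(-1.4)
env.reach(W(0,.080,.22),q); st()
env.movel(W(0,.080,.15),velocity=.1); st()
p,d=camera('top'); np.savez('h.npz',p=p,d=d); p2,_=camera('side')
r=env.movel(W(0,.080,.110),velocity=.02,stop_force=4); print(r); st('down')
o=np.zeros((600,700,3),np.uint8); o[:300]=cv2.resize(p[150:210,275:415],(700,300),interpolation=cv2.INTER_CUBIC); p3,_=camera('side')
o[300:]=cv2.resize(p3[145:235,230:440],(700,300),interpolation=cv2.INTER_CUBIC); cv2.imwrite('pics/p1.png',o)
```

```text
lift t 6.57 C [-0.0317  0.4117  0.2194] F [ 0.6 -0.1 -1.9] T [0.03 0.   0.02] op 0.049 gf 41.4
 t 7.83 C [0.0004 0.0813 0.2199] F [ 1.3 -0.4 -0.5] T [ 0.03 -0.03 -0.  ] op 0.0488 gf 41.4
 t 8.68 C [0.0004 0.0801 0.1503] F [-0.2  0.1 -0.2] T [ 0.01 -0.01 -0.03] op 0.0488 gf 41.4
True
down t 10.18 C [0.0004 0.08   0.1188] F [0.9 0.5 1.6] T [-0.05 -0.25  0.03] op 0.0487 gf 41.6
```

View pics/p1.png

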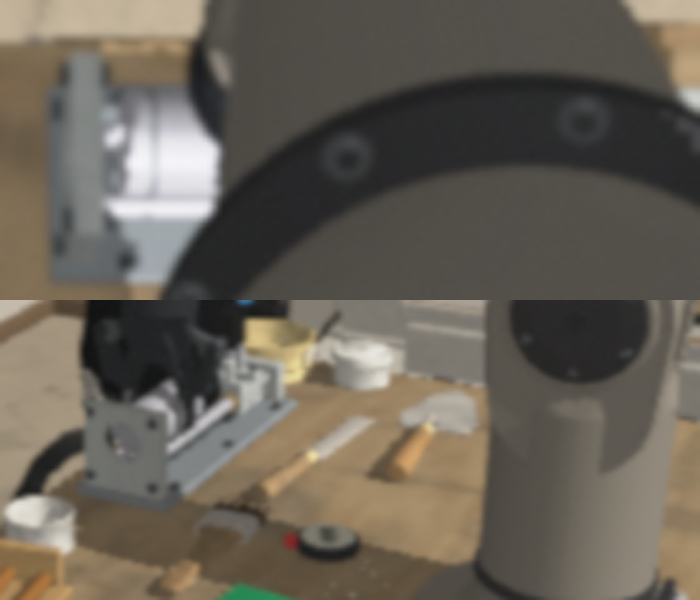

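The tube is on the rods (TCP z matches the expected 0.1188). Next I'll let it self-centre, regrip gently and slide it in.

Run:
```python
from h import *
env.grip(.062); st('open')
env.grip(.03,f_grip=20); s=st('regrip')
z=s['tcp_pos'][2]
r=env.movel(W(0,.100,z),velocity=.015,stop_force=5); print(r); st('slid')
```

```text
open t 10.52 C [-0.0009  0.0802  0.1184] F [-0.2  0.3 -0.6] T [ 0.01  0.04 -0.03] op 0.0621 gf 0.0
regrip t 10.77 C [0.0006 0.0801 0.119 ] F [2.8 0.5 4.2] T [ 0.1  -0.44  0.07] op 0.0488 gf 21.3
True
slid t 11.14 C [0.0005 0.0804 0.119 ] F [-0.6 -0.5  3.1] T [-0.01  0.21 -0.  ] op 0.0493 gf 21.3
```

Run:
```python
from h import *
env.dwell(.3); s=st('a'); z=s['tcp_pos'][2]
r=env.movel(W(0,.102,z),velocity=.015,stop_force=7); print(r); st('slid')
```

```text
a t 11.44 C [0.0006 0.0804 0.119 ] F [-3.6 -0.2  4. ] T [0.07 0.75 0.13] op 0.0496 gf 21.3
True
slid t 12.45 C [0.0008 0.0948 0.1193] F [ 0.3 -0.5  4.2] T [-0.09 -0.12  0.09] op 0.0492 gf 21.3
```

Run:
```python
from h import *
env.dwell(.2); s=st('a'); z=s['tcp_pos'][2]
r=env.movel(W(0,.102,z),velocity=.01,stop_force=7); print(r); st('slid')
```

```text
a t 12.65 C [0.0003 0.0947 0.1191] F [2.3 0.4 2. ] T [-0.03 -0.38  0.04] op 0.0493 gf 21.1
True
slid t 12.99 C [0.0002 0.0949 0.1191] F [ 0.3 -0.5  2.4] T [-0.06  0.01  0.06] op 0.0495 gf 21.2
```

Run:
```python
from h import *
env.grip(.085); s=st('open'); z=s['tcp_pos'][2]
env.movel(W(0,.094,.22),velocity=.15)
env.reach(W(0,-.20,.24),quat(-91.4)); st(); print(np.round(env.get_state()['qpos'],2))
p,d=camera('top'); np.savez('h.npz',p=p,d=d); p3,_=camera('side')
o=np.zeros((600,700,3),np.uint8); o[:300]=cv2.resize(p[150:210,275:415],(700,300),interpolation=cv2.INTER_CUBIC)
o[300:]=cv2.resize(p3[145:235,230:440],(700,300),interpolation=cv2.INTER_CUBIC); cv2.imwrite('pics/p2.png',o)
P=cloud('top',d)*1; Z=P[...,2]; m=np.zeros(d.shape,bool); m[150:210,275:360]=1
q=P[m&(Z>.075)&(Z<.092)]; c=np.array([C(a) for a in q]); c=c[(c[:,1]<.135)&(c[:,1]>.03)]
print(len(c),c.mean(0),c[:,1].min(),np.histogram(c[:,1],bins=np.arange(.03,.14,.006)))
print('yaw rel',np.polyfit(c[:,1],c[:,0],1))
```

```text
open t 13.44 C [0.0006 0.0947 0.1191] F [ 0.6  0.2 -0.1] T [ 0.    0.04 -0.02] op 0.085 gf 0.0
 t 15.4 C [ 0.0004 -0.1985  0.2391] F [0.3 0.5 0.7] T [ 0.05 -0.02  0.02] op 0.0851 gf 0.0
[ 0.14  0.49  0.7   1.86 -0.39  0.94 -0.57]
1 [0.0215 0.1334 0.0753] 0.1334 (array([0, 0, 0, 0, 0, 0, 0, 0, 0, 0, 0, 0, 0, 0, 0, 0, 0, 1]), array([0.03 , 0.036, 0.042, 0.048, 0.054, 0.06 , 0.066, 0.072, 0.078,
       0.084, 0.09 , 0.096, 0.102, 0.108, 0.114, 0.12 , 0.126, 0.132,
       0.138]))
yaw rel [0.08058471 0.01075   ]<stdin>:11: RankWarning: Polyfit may be poorly conditioned
```

View pics/p2.png

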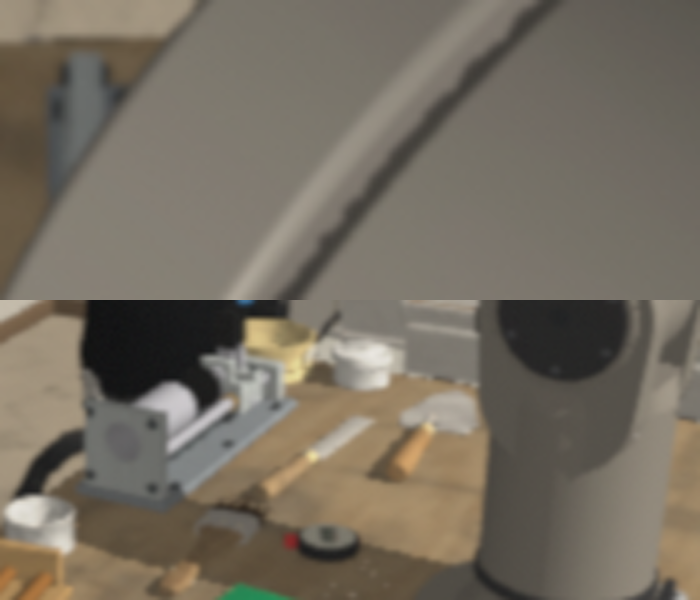

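The side view shows the tube lying against the end plate, but the arm blocks the top view. I'll swing it aside for one look.

Run:
```python
from h import *
env.goto_joints([0.95,0.40,0.0,1.75,0.0,1.0,-0.6]); s=st(); print(s['tcp_pos'])
p,d=camera('top'); np.savez('h.npz',p=p,d=d); 
cv2.imwrite('pics/p3.png',cv2.resize(p[150:215,275:425],(800,347),interpolation=cv2.INTER_CUBIC))
P=cloud('top',d)*1; Z=P[...,2]; m=np.zeros(d.shape,bool); m[150:215,275:430]=1
q=P[m&(Z>.075)&(Z<.092)]; c=np.array([C(a) for a in q]); c=c[(c[:,1]<.132)&(c[:,1]>.02)]
print(len(c),c.mean(0),np.percentile(c[:,1],[0,1,3]),'yaw rel',np.polyfit(c[:,1],c[:,0],1))
n=np.array([C(a) for a in P[m&(Z>.06)&(Z<.095)]]); n=n[(n[:,1]<.02)]; print(np.histogram(n[:,1],bins=np.arange(-.16,.024,.004)))
print('q from grip', np.percentile(np.array([C(a) for a in P[m&(Z>.122)]])[:,1],[1,5,95,99]))
```

```text
t 16.49 C [-0.1202 -0.3162  0.2727] F [ 0.5 -0.3 -0. ] T [ 0.01 -0.02  0.01] op 0.0847 gf 0.0
[ 0.30187363 -0.52669456  0.27269948]
689 [-0.00094993  0.08811437  0.08388708] [0.0447   0.045488 0.047364] yaw rel [ 0.00857319 -0.00170535]
(array([ 0,  0,  0,  0,  0,  0,  0,  0,  0,  0,  0,  0,  0,  0,  5, 12, 37,
        7,  3,  0,  2, 29,  3,  0, 12, 35, 50, 18, 15, 10,  8,  9,  8,  7,
        4, 29, 69,  3,  0,  0,  0,  0,  0,  0,  0]), array([-1.60000000e-01, -1.56000000e-01, -1.52000000e-01, -1.48000000e-01,
       -1.44000000e-01, -1.40000000e-01, -1.36000000e-01, -1.32000000e-01,
       -1.28000000e-01, -1.24000000e-01, -1.20000000e-01, -1.16000000e-01,
       -1.12000000e-01, -1.08000000e-01, -1.04000000e-01, -1.00000000e-01,
       -9.60000000e-02, -9.20000000e-02, -8.80000000e-02, -8.40000000e-02,
       -8.00000000e-02, -7.60000000e-02, -7.20000000e-02, -6.80000000e-02,
       -6.40000000e-02, -6.00000000e-02, -5.60000000e-02, -5.20000000e-02,
       -4.80000000e-02, -4.40000000e-02, -4.00000000e-02, -3.60000000e-02,
       -3.20000000e-02, -2.80000000e-02, -2.40000000e-02, -2.00000000e-02,
       -1.60000000e-02, -1.20000000e-02, -8.00000000e-03, -4.00000000e-03,
        1.38777878e-16,  4.00000000e-03,  8.00000000e-03,  1.20000000e-02,
        1.60000000e-02,  2.00000000e-02]))
q from grip [-0.099208 -0.09842  -0.06978  -0.06938 ]
```

View pics/p3.png

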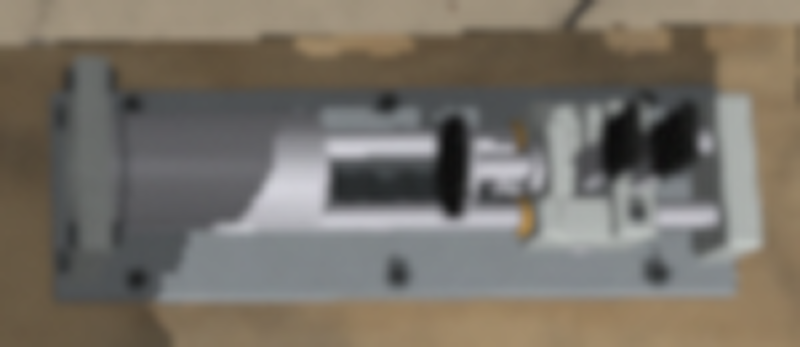

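The top view shows the tube home (free end near cradle y 0.0447). The nose disc's face is at about px 440 and the fixed grip's outer edge at about px 695, so q is about 0.018. I'll check the lever profile before pinching.

Run:
```python
from h import *
d=np.load('h.npz')['d']; P=cloud('top',d)
for v in (172,176,180):
    print(v,[tuple((C(P[v,u])*1000).round().astype(int)) for u in range(378,412)])
```

```text
172 [(np.int64(18), np.int64(-54), np.int64(78)), (np.int64(16), np.int64(-55), np.int64(84)), (np.int64(18), np.int64(-58), np.int64(80)), (np.int64(17), np.int64(-60), np.int64(80)), (np.int64(25), np.int64(-73), np.int64(49)), (np.int64(24), np.int64(-74), np.int64(51)), (np.int64(24), np.int64(-76), np.int64(52)), (np.int64(24), np.int64(-79), np.int64(51)), (np.int64(24), np.int64(-82), np.int64(51)), (np.int64(25), np.int64(-85), np.int64(48)), (np.int64(24), np.int64(-86), np.int64(52)), (np.int64(11), np.int64(-70), np.int64(106)), (np.int64(9), np.int64(-70), np.int64(113)), (np.int64(8), np.int64(-70), np.int64(119)), (np.int64(7), np.int64(-71), np.int64(124)), (np.int64(6), np.int64(-71), np.int64(129)), (np.int64(6), np.int64(-73), np.int64(129)), (np.int64(5), np.int64(-75), np.int64(131)), (np.int64(22), np.int64(-102), np.int64(60)), (np.int64(34), np.int64(-122), np.int64(11)), (np.int64(13), np.int64(-94), np.int64(97)), (np.int64(11), np.int64(-93), np.int64(106)), (np.int64(10), np.int64(-93), np.int64(112)), (np.int64(8), np.int64(-93), np.int64(118)), (np.int64(
[... 2832 characters left out ...]
np.int64(81)), (np.int64(-3), np.int64(-93), np.int64(88)), (np.int64(-5), np.int64(-92), np.int64(97)), (np.int64(-7), np.int64(-92), np.int64(104)), (np.int64(-7), np.int64(-94), np.int64(105)), (np.int64(-9), np.int64(-93), np.int64(114)), (np.int64(-10), np.int64(-93), np.int64(120)), (np.int64(-11), np.int64(-94), np.int64(123)), (np.int64(-11), np.int64(-96), np.int64(124)), (np.int64(12), np.int64(-138), np.int64(18)), (np.int64(10), np.int64(-137), np.int64(26)), (np.int64(9), np.int64(-138), np.int64(31)), (np.int64(7), np.int64(-137), np.int64(40)), (np.int64(6), np.int64(-138), np.int64(42)), (np.int64(5), np.int64(-138), np.int64(48)), (np.int64(4), np.int64(-139), np.int64(54))]
```

Run:
```python
from h import *
q=quat(-91.4); Y=-.0885
env.reach(W(0,Y,.25),q); print(np.round(env.get_state()['qpos'],2)); st()
r=env.movel(W(0,Y,.166),velocity=.08,stop_force=6); print(r); st('down')
if not r:
    env.grip(.02,f_grip=20); st('pinch'); env.dwell(.2); st()
```

```text
[ 0.57  0.3  -0.09  1.97  0.03  0.88 -1.13]
 t 17.56 C [-2.000e-04 -8.970e-02  2.501e-01] F [-0.6 -0.8  0.9] T [ 0.   -0.    0.01] op 0.0852 gf 0.0
False
down t 18.76 C [ 0.0003 -0.0887  0.1665] F [ 0.1 -0.8  0.3] T [-0.03  0.01 -0.02] op 0.0853 gf 0.0
pinch t 19.34 C [ 0.0002 -0.0876  0.1663] F [-0.4  3.7  5.1] T [1.11 0.19 0.21] op 0.0248 gf 20.0
 t 19.54 C [ 0.0002 -0.0876  0.1663] F [-0.7  3.8  6.1] T [1.12 0.12 0.2 ] op 0.0252 gf 20.0
```

Run:
```python
from h import *
r=env.movel(W(0,-.050,.166),velocity=.03,stop_force=20); print(r); st('mid')
r=env.movel(W(0,-.036,.166),velocity=.02,stop_force=12); print(r); st('near')
for y in (-.034,-.032,-.030,-.028):
    r=env.movel(W(0,y,.166),velocity=.012,stop_force=8); s=st(str(r))
    if r: break
```

```text
False
mid t 20.98 C [-1.000e-04 -5.210e-02  1.663e-01] F [-0.1 -5.7  1.4] T [-0.56  0.16  0.3 ] op 0.0251 gf 25.0
False
near t 21.82 C [-1.000e-04 -3.800e-02  1.663e-01] F [-0.4 -5.3  2.3] T [-0.52  0.17  0.32] op 0.0253 gf 24.8
False t 22.14 C [-1.000e-04 -3.610e-02  1.663e-01] F [-0.4 -6.8  2.7] T [-0.56  0.21  0.35] op 0.0253 gf 24.9
False t 22.46 C [-1.000e-04 -3.410e-02  1.663e-01] F [-0.7 -6.3  2.5] T [-0.53  0.24  0.32] op 0.0251 gf 24.9
False t 22.77 C [-0.0002 -0.0321  0.1663] F [-0.8 -5.4  2.6] T [-0.58  0.26  0.28] op 0.0249 gf 24.9
False t 23.09 C [-0.0002 -0.03    0.1663] F [-1.2 -6.2  1.7] T [-0.56  0.23  0.32] op 0.0254 gf 24.9
```

Run:
```python
from h import *
base=None
for y in np.arange(-.0265,-.012,.0015):
    env.movel(W(0,y,.166),velocity=.012); s=st()
    if s['force'][1]<-8.5: break
env.dwell(.3); st('end')
```

```text
t 23.37 C [-0.0002 -0.0286  0.1663] F [-0.5 -6.   2.4] T [-0.54  0.25  0.3 ] op 0.0251 gf 25.0
 t 23.64 C [-0.0002 -0.0275  0.1663] F [-1.2 -7.9  1.3] T [-0.85  0.27  0.28] op 0.0249 gf 25.8
 t 23.92 C [-0.0002 -0.0263  0.1663] F [-0.4 -8.5  0.8] T [-1.02  0.23  0.26] op 0.0251 gf 26.3
 t 24.19 C [-0.0002 -0.0249  0.1663] F [-1.2 -9.3  0.3] T [-1.08  0.18  0.4 ] op 0.025 gf 26.5
end t 24.49 C [-0.0002 -0.025   0.1663] F [-0.8 -9.1  1.8] T [-1.04  0.23  0.31] op 0.0249 gf 26.5
```

Run:
```python
from h import *
env.grip(.085); st('open')
env.movel(W(0,-.010,.158),velocity=.06); st()
p,d=camera('top')
env.movel(W(0,.000,.158),velocity=.03); st()
last=None
for y in np.arange(.002,.0101,.001):
    env.movel(W(0,y,.158),velocity=.012); s=st()
    if s['force'][1]<-11: break
```

```text
open t 25.1 C [ 1.00e-04 -2.19e-02  1.66e-01] F [-0.2 -0.   0.2] T [-0.03  0.03 -0.02] op 0.0849 gf 0.0
 t 25.49 C [-0.0002 -0.0094  0.1577] F [-0.1 -0.1 -0.1] T [-0.04  0.04  0.01] op 0.0852 gf 0.0
 t 26.02 C [0.     0.0002 0.1581] F [ 0.4 -0.5  0.5] T [-0.02 -0.02  0.01] op 0.085 gf 0.0
 t 26.34 C [-0.     0.002  0.158] F [0.2 0.3 0.3] T [-0.04  0.08 -0.  ] op 0.0845 gf 0.0
 t 26.59 C [0.    0.003 0.158] F [ 0.5 -0.6 -0.2] T [-0.02  0.04  0.  ] op 0.0851 gf 0.0
 t 26.84 C [0.     0.0041 0.158 ] F [0.2 0.4 0.4] T [ 0.04 -0.03  0.03] op 0.085 gf 0.0
 t 27.09 C [0.     0.0046 0.158 ] F [ 0.4 -1.8 -1.2] T [-0.44  0.02  0.06] op 0.0848 gf 1.3
 t 27.34 C [-0.      0.0047  0.158 ] F [-0.3 -6.2 -3.5] T [-1.08 -0.12  0.1 ] op 0.0851 gf 3.1
 t 27.59 C [0.     0.0049 0.158 ] F [ 0.5 -9.1 -4.6] T [-1.49 -0.19  0.11] op 0.0852 gf 4.6
 t 27.84 C [0.     0.0051 0.158 ] F [  1.8 -11.   -5.5] T [-1.97 -0.22  0.12] op 0.0852 gf 6.0
```

Run:
```python
from h import *
y0=env.get_state(); y0=C(y0['tcp_pos'])[1]
for y in np.arange(.0105,.030,.0007):
    env.movel(W(0,y,.158),velocity=.012); s=env.get_state(); c=C(s['tcp_pos'])[1]; print(round(y,4),c,np.round(s['force'],1),s['time'])
    if s['force'][1]<-16: break
```

```text
0.0105 0.0064 [  1.7 -15.8  -8.5] 28.2
0.0112 0.0068 [  2.8 -17.5  -8.7] 28.45
```

The carriage has stalled at about 17 N. I'll back off and check the lever from above before pushing further.

Run:
```python
from h import *
env.movel(W(0,-.008,.158),velocity=.1); env.movel(W(0,-.008,.23),velocity=.2)
env.goto_joints([0.95,0.40,0.0,1.75,0.0,1.0,-0.6]); st()
p,d=camera('top'); np.savez('h2.npz',p=p,d=d)
cv2.imwrite('pics/p4.png',cv2.resize(p[150:215,275:425],(800,347),interpolation=cv2.INTER_CUBIC))
P=cloud('top',d)
for v in (172,176,180):
    print(v,[' '.join(map(str,(C(P[v,u])[1:]*1000).round().astype(int))) for u in range(332,385)])
```

```text
t 30.57 C [-0.1198 -0.3157  0.2724] F [0.1 0.5 0.3] T [-0.01 -0.06 -0.01] op 0.0849 gf 0.0
172 ['53 80', '51 83', '48 80', '47 84', '44 81', '42 81', '38 76', '22 8', '20 9', '18 11', '15 11', '13 12', '10 11', '8 13', '10 31', '10 43', '10 55', '9 59', '6 58', '9 82', '7 82', '5 81', '3 83', '-7 53', '-10 49', '-12 52', '-14 52', '-18 48', '-20 49', '-9 101', '-8 112', '-7 124', '-8 127', '-10 129', '-12 131', '-15 127', '-35 63', '-40 56', '-41 58', '-31 103', '-31 111', '-30 120', '-30 128', '-32 129', '-35 127', '-36 130', '-74 15', '-77 11', '-79 13', '-82 11', '-85 9', '-87 12', '-90 12']
176 ['55 89', '52 86', '50 86', '48 87', '45 84', '43 85', '41 87', '38 83', '27 43', '25 42', '22 42', '20 42', '18 44', '14 39', '13 44', '11 46', '13 65', '11 68', '9 70', '10 81', '7 81', '4 78', '2 79', '0 80', '-9 52', '-11 53', '-15 48', '-16 52', '-10 85', '-9 99', '-9 108', '-7 122', '-7 130', '-10 129', '-12 128', '-14 127', '-32 72', '-32 82', '-30 96', '-30 104', '-30 110', '-30 118', '-30 125', '-31 129', '-33 131', '-35 130', '-64 44', '-68 40', '-70 41', '-72 43', '-74 44', '-77 39', '-79 42']
180 ['54 84', '53 89', '51 89', '49 90', '46 86', '43 86', '41 86', '38 85', '34 72', '31 69', '28 69', '26 69', '24 69', '22 70', '19 70', '17 70', '15 72', '13 72', '10 73', '9 77', '8 80', '4 77', '3 81', '1 82', '-12 36', '-12 47', '-12 58', '-12 67', '-10 84', '-9 96', '-8 109', '-8 116', '-9 120', '-10 126', '-13 124', '-32 62', '-31 74', '-32 79', '-31 89', '-30 100', '-30 108', '-32 111', '-32 118', '-33 123', '-34 127', '-71 12', '-73 13', '-76 10', '-78 13', '-80 12', '-83 12', '-86 9', '-88 12']
```

View pics/p4.png

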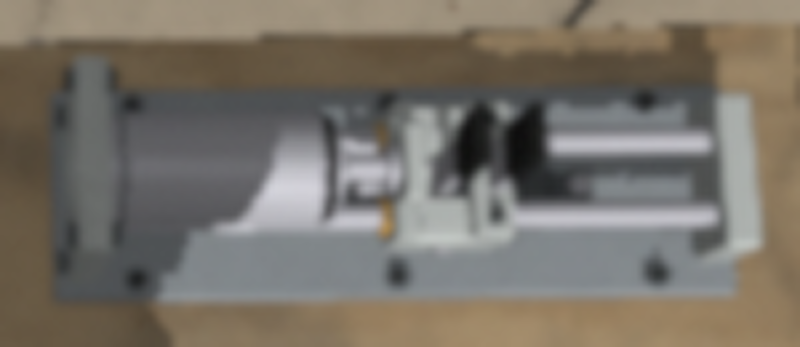

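The lever's outer face is only about 15 mm from the grip point, so the pawl is riding on a tooth. I'll push lower on the fixed grip with closed fingers, so the carriage tilts less.

Run:
```python
from h import *
q=quat(-91.4)
env.reach(W(0,-.066,.24),q); env.grip(.0)
env.movel(W(0,-.066,.152),velocity=.12,stop_force=8); st('down')
env.movel(W(0,-.054,.152),velocity=.03,stop_force=5); st()
prev=None
for y in np.arange(-.053,-.03,.0006):
    env.movel(W(0,y,.152),velocity=.012); s=env.get_state(); c=C(s['tcp_pos'])[1]; print(round(y,4),c,np.round(s['force'],1),round(s['time'],2))
    if s['force'][1]<-15.5: break
```

```text
down t 33.15 C [-0.0007 -0.0668  0.1549] F [-0.3 -3.8  1.6] T [-0.66  0.07 -0.08] op 0.0002 gf 0.0
 t 33.36 C [-0.001  -0.0669  0.1549] F [ 0.4 -1.9  1.5] T [-0.38 -0.01 -0.06] op 0.0003 gf 0.0
-0.053 -0.0592 [ -9.6 -18.1  20.5] 34.68
```

Run:
```python
from h import *
env.movel(W(0,-.075,.16),velocity=.1); env.movel(W(0,-.075,.235),velocity=.2); st()
env.grip(.062)
env.movel(W(0,-.009,.235),velocity=.2)
r=env.movel(W(0,-.009,.159),velocity=.1,stop_force=6); st(r)
if not r:
  for y in np.arange(-.0075,.01,.0007):
    env.movel(W(0,y,.159),velocity=.014); s=env.get_state(); c=C(s['tcp_pos'])[1]; print(round(y,4),c,np.round(s['force'],1),round(s['time'],2))
    if s['force'][1]<-14: break
```

```text
t 35.59 C [-0.     -0.0741  0.2348] F [-0.3 -0.6 -0.5] T [-0.   -0.01  0.01] op -0.0002 gf 0.0
False t 37.59 C [ 0.0003 -0.0093  0.1594] F [0.2 0.5 0.4] T [0.02 0.01 0.03] op 0.0622 gf 0.0
-0.0075 -0.0075 [-0.6 -0.7  0.6] 37.85
-0.0068 -0.0067 [ 1.4  0.9 -0.5] 38.1
-0.0061 -0.0061 [-0.  -0.2  0.7] 38.35
-0.0054 -0.0053 [ 0.3  0.6 -0.2] 38.6
-0.0047 -0.0046 [ 0.4  0.2 -0.3] 38.85
-0.004 -0.0039 [-1.1 -0.6  0.6] 39.1
-0.0033 -0.0032 [ 0.4 -0.3  0.5] 39.35
-0.0026 -0.0025 [0.2 0.3 0. ] 39.6
-0.0019 -0.0018 [0.4 0.8 0. ] 39.85
-0.0012 -0.0011 [0.4 0.7 0.1] 40.1
-0.0005 -0.0004 [0.1 0.6 0.6] 40.35
0.0002 0.0003 [-0.5  0.3 -0.3] 40.6
0.0009 0.001 [-0.9  0.4 -0.5] 40.85
0.0016 0.0016 [-0.2  0.3 -0.8] 41.1
0.0023 0.0018 [ 0.7 -2.1 -1.7] 41.35
0.003 0.0019 [ 0.3 -6.2 -2.5] 41.6
0.0037 0.002 [ 0.4 -7.7 -4.3] 41.85
0.0044 0.002 [  1.8 -11.1  -5.3] 42.1
0.0051 0.0021 [  1.1 -12.1  -6.5] 42.35
0.0058 0.0022 [  1.3 -14.6  -7.5] 42.6
```

Run:
```python
from h import *
for y in np.arange(.0063,.02,.0005):
    env.movel(W(0,y,.159),velocity=.014); s=env.get_state(); c=C(s['tcp_pos'])[1]; print(round(y,4),c,np.round(s['force'],1),round(s['time'],2))
    if s['force'][1]<-19.5 or c>.0035: break
p,d=camera('side'); cv2.imwrite('pics/p5.png',cv2.resize(p[150:215,255:345],(800,578),interpolation=cv2.INTER_CUBIC))
```

```text
0.0063 0.0023 [  1.3 -15.3  -8.8] 42.85
0.0068 0.0025 [  2. -18.  -9.] 43.1
0.0073 0.0029 [  2.3 -18.3  -9.7] 43.35
0.0078 0.0034 [  1.9 -17.1  -9. ] 43.6
0.0083 0.0054 [  1.7 -12.5  -5.7] 43.85
```

View pics/p5.png

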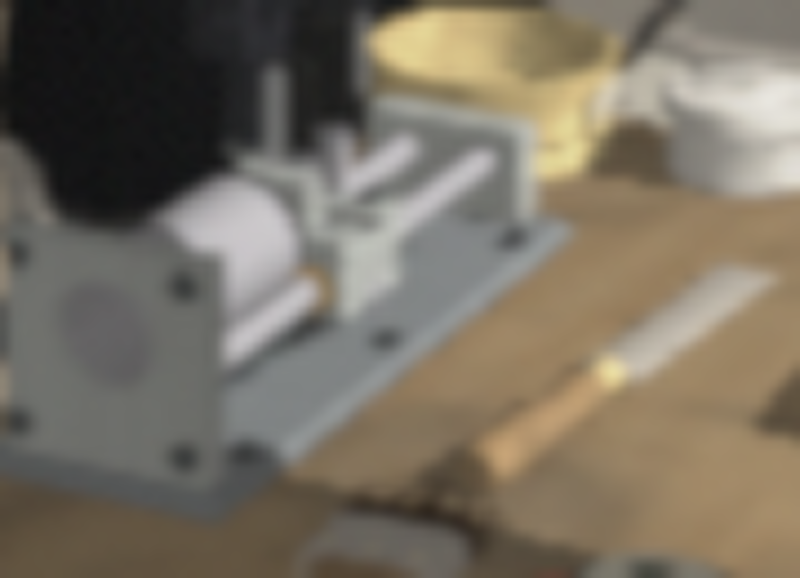

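The side view is too coarse to show the lever. The sudden 2 mm slip with the force drop suggests the pawl fell in, so I'll retreat and check from above.

Run:
```python
from h import *
env.movel(W(0,-.010,.159),velocity=.12); env.movel(W(0,-.010,.235),velocity=.25)
env.goto_joints([0.95,0.40,0.0,1.75,0.0,1.0,-0.6]); st()
p,d=camera('top'); np.savez('h3.npz',p=p,d=d); P=cloud('top',d)
cv2.imwrite('pics/p6.png',cv2.resize(p[150:215,275:425],(800,347),interpolation=cv2.INTER_CUBIC))
for v in (172,176,180):
    print(v,[' '.join(map(str,(C(P[v,u])[1:]*1000).round().astype(int))) for u in range(332,380)])
```

```text
t 45.91 C [-0.1198 -0.3156  0.2723] F [0.1 0.5 0. ] T [ 0.01 -0.07  0.03] op 0.0617 gf 0.0
172 ['53 80', '51 80', '49 83', '46 80', '43 78', '41 80', '38 76', '22 8', '20 12', '18 11', '19 30', '20 43', '19 53', '18 56', '15 57', '19 82', '16 80', '13 80', '12 82', '2 50', '13 108', '15 124', '13 126', '12 128', '-10 49', '-12 51', '-14 52', '-15 60', '-18 58', '-19 60', '-21 64', '-23 65', '-25 66', '-29 58', '-21 97', '-20 108', '-20 117', '-21 122', '-22 127', '-23 130', '-26 128', '-28 128', '-65 10', '-68 9', '-70 10', '-72 10', '-75 9', '-78 8']
176 ['55 88', '52 86', '50 86', '48 88', '45 86', '43 84', '40 85', '37 81', '27 44', '24 41', '22 43', '20 46', '23 67', '21 69', '20 74', '19 82', '16 80', '14 82', '11 79', '3 53', '10 93', '16 129', '14 128', '12 130', '10 127', '-12 50', '-14 51', '-15 58', '-18 56', '-19 60', '-21 60', '-22 68', '-22 75', '-20 90', '-20 98', '-20 106', '-20 115', '-20 124', '-20 129', '-23 128', '-25 130', '-27 130', '-55 42', '-9223372036854775808 -9223372036854775808', '-59 44', '-61 47', '-64 43', '-66 44']
180 ['55 85', '53 88', '51 88', '48 86', '46 86', '43 86', '41 86', '38 83', '33 71', '31 69', '28 70', '25 67', '24 73', '22 71', '20 75', '19 78', '17 79', '15 82', '12 81', '10 81', '0 50', '15 122', '14 127', '12 128', '9 122', '-22 8', '-23 12', '-15 55', '-17 57', '-18 61', '-20 62', '-22 62', '-21 75', '-21 84', '-21 95', '-20 105', '-20 112', '-21 119', '-22 123', '-23 126', '-24 128', '-61 12', '-64 10', '-66 12', '-68 11', '-72 9', '-73 11', '-76 11']<stdin>:7: RuntimeWarning: invalid value encountered in cast
```

View pics/p6.png

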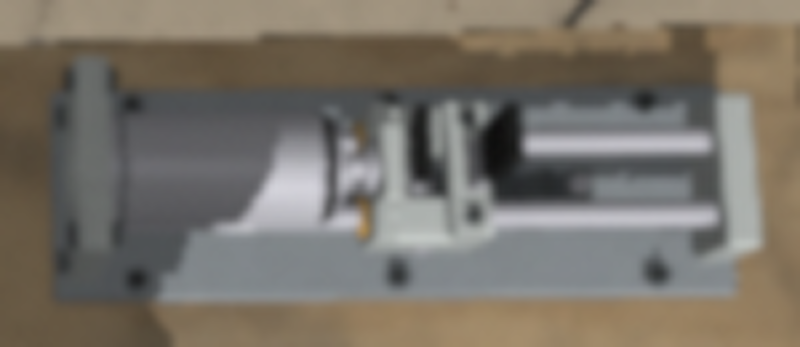

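The lever has sprung out: its outer face is now about 43 mm from the fixed grip's outer face, against 28.5 mm while riding. The pawl is in a notch, the nose is compressed about 13 mm and the tube is still home.

```bash
python3 -c "
from h import *
print(job.job_done())"
```

```text
the job is handed in; nothing more can be done
None
```

I handed the job in at about 46 s: the long tube is home in the end plate, the pawl looks fully in a notch from the lever's position, the nose is compressed about 13 mm, the short tube was not touched and the robot is clear. One closed-finger push hit the carriage unexpectedly and moved it about 7 mm at roughly 18 N, and `job_done()` returned no verdict.

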